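Shut the produce box and aim the hand scanner at its label

TASK

Shut the lid of the produce box on the scale fully, so that its label faces up; then draw the hand scanner up out of its stand, turn it nose down and finish while holding it still in the gripper, raised a hand's breadth (about 100 mm) over the box with its window looking steeply down and aimed straight at the middle of the label. The scanner must be carried by the gripper alone at the end, and the roll, mug and jar are to be left alone.

Things in the scene. Friction and masses are not known exactly. Their poses are not given: they have to be found in the camera images.
- pack: Open-topped produce box of brown board, 120 x 150 x 60 mm (x, y, z), walls 4 mm, red tomatoes inside, standing on the scale (does not slide). Origin at the centre of its underside, z up; its +x side carries the lid's hinge, its -x side faces roughly towards the robot.
- pack_lid (a joint): Lid angle, rad: 0 = shut flat, grows as its front swings up (starts 0.6-1.2, limit 1.7). The lid is a 5 mm board, 124 x 150 mm, from the hinge towards the box's -x side, with a 16 mm long, 50 mm wide tab at mid front edge. Stiff hinge: it stays where it is left; about 1 N at the front edge moves it. Can be pushed shut on its outer face.
- lid_hinge (a point): Middle of the lid's hinge line (on the underside of the lid), at the top of the box's +x wall, 60 mm above the box's underside; axes as the box, hinge line along y.
- label (a point): Centre of the white paper label, 50 x 70 mm with black bars, on the outer face of the lid, 60 mm from the hinge. Its z points out of the lid's outer face (straight up when shut), its y along the hinge.
- scale: Low counter scale, fixed: square steel platter 250 x 250 mm, its top 60 mm above the worktop, grey body, display strip 60 x 150 mm, 34 mm high, on the -x side. Origin under the middle of the platter on the worktop.
- stand: Black scanner stand, fixed: foot 110 x 100 x 14 mm carrying a 60 x 56 mm block, its top 74 mm above the worktop, with a vertical pocket 38 x 34 mm right through the block (floor 14 mm above the worktop). Origin on the worktop under the pocket; z up.
- scanner: Grey pistol-shaped scanner, 0.13-0.25 kg, handle 60 mm deep in the stand's pocket, 2 mm play. Origin: centre of the handle's foot; z up the handle, -x to the nose. Handle 34 x 30 mm, 110 long. Head: 94 x 44 x 44 mm block centred at (-8, 0, 125) mm, nose pitched 20 deg down; top at z = 162. Its flat sides, 44 mm apart along y, can be gripped from above at (-4, 0, 125), near the centre of mass.
- window (a point): Centre of the reading window on the scanner's nose, at (-53, 0, 109) mm in the scanner's frame. Its z axis points straight out of the window, the way the scanner looks (20 degrees below level while it stands in the stand).
- label_roll: Bystander: paper roll standing on end, 84 mm across, 50 mm high; origin under its centre.
- mug: Bystander: white mug, 80 mm across, 90 mm high; origin under its centre.
- jar: Bystander: amber jar with steel lid, 64 mm across, 101 mm high; origin under its centre.
Things that resemble listed ones, but are neither listed nor needed, are in the scene too. What is meant by the scanner is not pink, purple or yellow, and is the larger of those in its own colour.

How it is judged:
By the outcome, as a careful person would: the job done as asked, in the order asked, and still so for the second after the job is handed in, while the arm keeps its last pose, push and grip.
It also fails if it takes over 67 s, if anything falls off the work surface, if the arm or the gripper's body presses on something with over 40 N, if the wrist force passes 120 N, or if a joint passes its speed limit or range.

ROBOT

A 7-joint arm with a two-finger parallel gripper is mounted at the origin on the work surface. World frame = base frame: x ahead of the robot, y to its left, z up, the work surface at z = 0. Lengths are in m, angles in rad, forces in N, time in s.
With the tool pointing down it reaches from about 0.425 to 0.875 m from the base axis. Payload 4.7 kg.
Tool frame: the origin (TCP) lies on the mounting face of the last link; the fingertips stand 182 mm ahead of it and the grasp point (between the pads) lies 164 mm ahead of it; z points along the fingers, y is the direction in which the jaws open and shut (so a half turn about z gives the same grasp; the last joint's range is limited). The gripper opens to 87 mm and grips with 3 to 60 N. Pads are 19 mm wide; open, the fingers measure 117 mm over their backs; the gripper's body (75 mm by 190 mm) begins 51 mm behind the grasp point.
Start: joints at [1.285, 0.321, -0.07, 1.45, 0.023, 1.371, -0.057], TCP at [0.192, -0.621, 0.405] pointing down, gripper open.
Joint ranges: [-2.86, 2.86], [-0.3, 2.09], [-1.38, 1.24], [0.06, 2.45], [-1.56, 4.7], [0.09, 2.05], [-2.69, 2.69]. Speed limits (rad/s): [2.57, 2.57, 3.14, 3.14, 3.14, 3.14, 3.14].

INTERFACE

Orientations are given as a rotation vector (axis times angle).
In Python, from bench import ctrl gives the robot as it stands. The module is installed in compiled form; this text tells all that it offers.
- The arm moves only by the tool play_rows, never from a script. Its argument "targets" is text: rows parted by semicolons, each of 7 numbers parted by spaces: the shift along the tool's x, y, z in cm, then the turn, a rotation vector about the tool's x, y, z in rad, then the opening, from -1 (shut) to 1 (fully open). In form: x y z ax ay az grip; .... A call has 1 to 20 rows; each row shifts and turns the pose as measured when the row begins, along the tool's axes as they then stand; what a row does not reach is not made up. A row lasts 1/8 s, in which the tool goes at most 62.5 mm and 10.7 degrees, less where a joint would pass 70% of its speed; a pose out of reach is approached as far as the arm can. A call is refused whole if a number of a shift passes 6.25 or a number of a turn 0.188, either way. A call with a gripper value outside its range is refused whole. The fingers move at their own pace and stop on an object; "newtons" is the grip in N (left out, the last holds). Time passes only in rows, so rows that do not move let the fingers close. It gives the time, the measured TCP pose, the force and the opening at its end, in the units of the state.
- ctrl.get_state(): the state, without advancing time (a new reading comes with each control period).
- ctrl.get_image(name): name is "side" or "top"; returns a dict with "pixels" (400x640x3 uint8, blue, green, red), "depth" (400x640 float32, m along the optical axis (not along the pixel's ray), 0 where there is no reading), "intrinsics" (3x3 intrinsics, pixels), "R" (3x3) and "t" (3): a world point X has camera coordinates R X + t. Camera axes: x right, y down, z forward; pixel columns grow to the right and rows downward; lengths in m; the calibration is good to about 2 mm. A picture is of the moment at which its call begins.
- ctrl.close_job(): hands the job in, once; it reports no verdict.
The state is a dict: "time": time; "joint_positions": joint angles; "qd": joint speeds; "joint_torque": joint torques, N m; "position": TCP position; "tool_rot": TCP orientation; "ft_force": force on the tool from outside, world axes, zero at the start; "torque": the same for the moment, N m; "grip_width": opening from 0.0 (shut) to 1.0 (fully open).
Only numpy, scipy, OpenCV 4.12 (cv2) and the standard library are available. Lean on these libraries where they do the work, as an engineer would, in place of code of your own. Each camera call takes 0.05 s, during which the arm holds its last target.

## Working session

There is one attempt and no reset: what is moved stays moved. The work goes in short steps, Python scripts to look and compute and a tool call to move; the robot and the scene stay as the last step left them, time stands still between calls to the robot, and variables do not carry over. Pictures are saved under pics/ and viewed, and the job is handed in when it is done.

Besides the shell and the picture viewer there is one more tool, called after "Call:" as name(argument=value, ...) on one line, values as JSON. play_rows: Moves the arm, as the interface text tells. Its arguments: {"type":"object","properties":{"targets":{"type":"string"},"newtons":{"type":"number"}},"required":["targets"]}

```bash
mkdir -p pics; cat > h.py <<'E'
import numpy as np,cv2
from scipy.spatial.transform import Rotation as Ro
from bench import ctrl
def pts(im):
    K=im["intrinsics"];d=im["depth"];h,w=d.shape
    u,v=np.meshgrid(np.arange(w),np.arange(h))
    c=np.stack([(u-K[0,2])/K[0,0]*d,(v-K[1,2])/K[1,1]*d,d],-1)
    P=(c-im["t"])@im["R"]
    P[d==0]=np.nan
    return P
def proj(im,X):
    c=im["R"]@np.array(X)+im["t"];p=im["intrinsics"]@c;return p[:2]/p[2]
E
python3 - <<'E'
from h import *
for n in("side","top"):
    im=ctrl.get_image(n);cv2.imwrite(f"pics/{n}0.png",im["pixels"]);np.savez(f"{n}0.npz",**im)
    print(n,im["intrinsics"][0],-im["R"].T@im["t"],im["R"][2])
s=ctrl.get_state();print(s)
E
```

```text
side [444.8441186    0.         318.61114178] [0.16683731 1.01177441 0.77736071] [ 0.3156728  -0.79542598 -0.51734726]
top [433.85988401   0.         316.66178506] [ 0.51410513 -0.00679283  1.38535169] [ 0.04045171 -0.02206708 -0.99893779]
{'time': 0.1, 'joint_positions': array([ 1.28505426,  0.32175176, -0.07005073,  1.45157426,  0.02260994,
        1.37079717, -0.05691066]), 'qd': array([-2.92400557e-04, -1.63980633e-03, -1.82046857e-04, -2.28202406e-03,
       -9.49515762e-04,  8.89606748e-04, -8.19788622e-05]), 'joint_torque': array([ 3.18075136e-04, -4.92568374e+01, -4.05514799e-01, -3.13401175e+01,
       -6.41794642e-02,  3.93938483e-02,  5.87557770e-05]), 'position': array([ 0.19188426, -0.62083543,  0.4037578 ]), 'tool_rot': array([-3.10467094e+00, -4.68954327e-01,  5.86284884e-04]), 'ft_force': array([-0.25742033,  0.3512646 , -1.08571388]), 'torque': array([ 0.05783035, -0.01150481,  0.04599347]), 'grip_width': 0.9996381905983814}
```

View pics/side0.png

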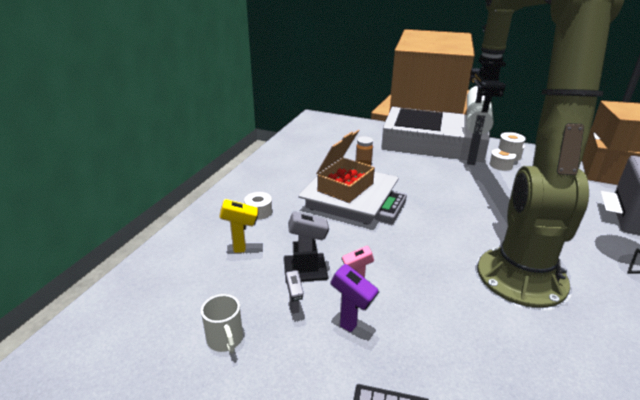

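View pics/top0.png

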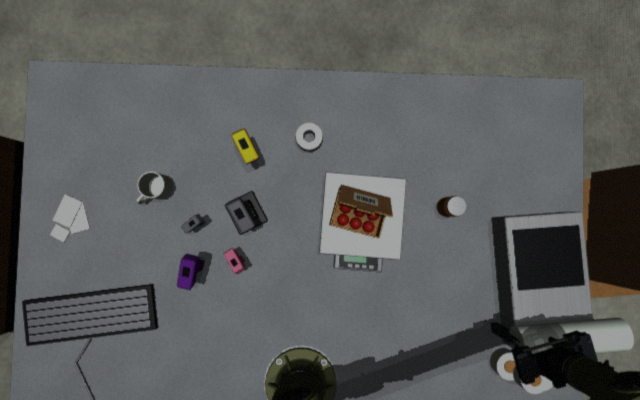

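Candidates for the scanner are:
- large grey, in the black stand: side (308,228), top (245,212)
- small grey: side (294,288), top (194,223)
- yellow: side (238,225)
- purple: side (352,290)
- pink: side (357,262)

By the description, I choose the large grey one. The box is at top (362,213) on the scale, with its lid raised. I'll check both in close crops.

```bash
python3 - <<'E'
from h import *
S=dict(np.load("side0.npz"));T=dict(np.load("top0.npz"))
def crop(im,x,y,w,h,k): return cv2.resize(im["pixels"][y:y+h,x:x+w],None,fx=k,fy=k,interpolation=cv2.INTER_CUBIC)
a=crop(T,215,185,70,60,5);b=crop(S,275,200,70,85,5)
c=crop(T,315,165,100,110,4);d=crop(S,295,120,115,100,4)
def pad(l,H):return np.hstack([cv2.copyMakeBorder(i,0,H-i.shape[0],0,0,0) for i in l])
cv2.imwrite("pics/c1.png",pad([a,b],430));cv2.imwrite("pics/c2.png",pad([c,d],450)[:,:])
PT=pts(T);PS=pts(S)
for n,p in dict(roll=(298,137),mug=(152,185),jar=(455,205),head=(245,205),sg=(194,222),yel=(245,145),lab=(365,198),platter=(395,190),plat2=(335,250)).items():
    print(n,PT[p[1],p[0]].round(3))
E
```

```text
roll [0.765 0.027 0.05 ]
mug [0.606 0.485 0.005]
jar [ 0.566 -0.449  0.098]
head [0.55  0.184 0.044]
sg [0.495 0.324 0.101]
yel [0.719 0.175 0.149]
lab [ 0.576 -0.169  0.17 ]
platter [ 0.609 -0.276  0.058]
plat2 [ 0.42  -0.096  0.059]
```

View pics/c1.png

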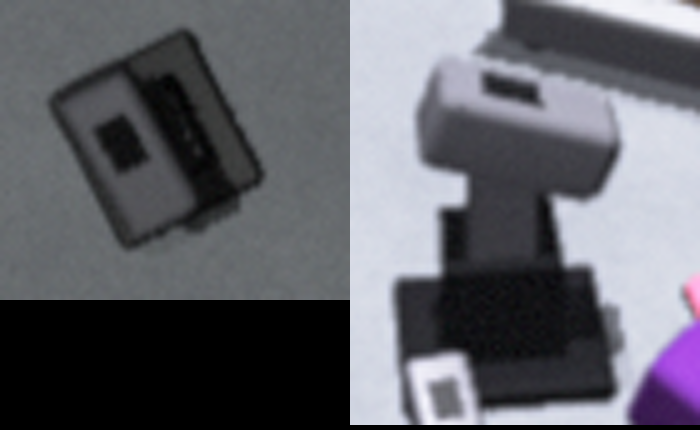

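View pics/c2.png

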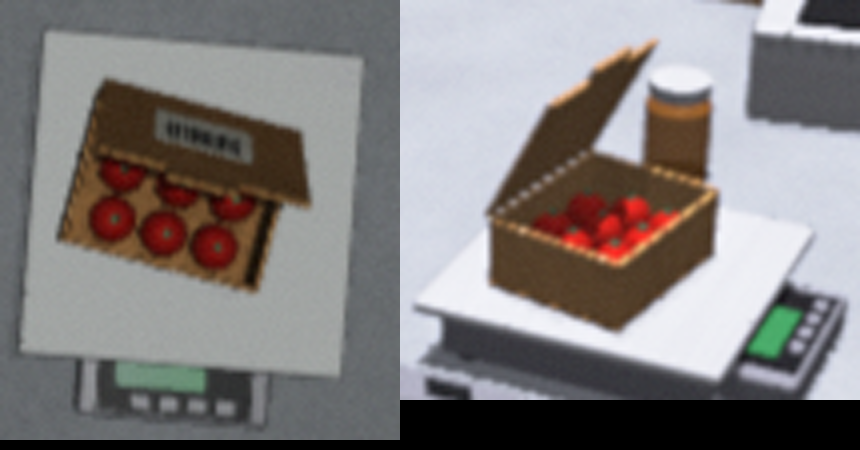

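The crops confirm the large grey scanner in the black stand, at top (245,212). The label is on the lid's outer face, at top (365,198). Next I measure the geometry.

```bash
cat > m.py <<'E'
from h import *
S=dict(np.load("side0.npz"));T=dict(np.load("top0.npz"))
PT=pts(T);PS=pts(S)
def plane(P):
    c=P.mean(0);n=np.linalg.svd(P-c)[2][2];return c,n*np.sign(n[2])
def rect(P):
    r=cv2.minAreaRect(P[:,:2].astype(np.float32)*1000);return r
def lst(P,box,zr):
    m=(P[...,2]>zr[0])&(P[...,2]<zr[1])
    for i,k in enumerate("xy"): m&=(P[...,i]>box[2*i])&(P[...,i]<box[2*i+1])
    return m
for nm,P in(("T",PT),("S",PS)):
    # head
    m=lst(P,(.45,.65,.1,.28),(.11,.2));Q=P[m];print(nm,"head",len(Q),rect(Q),Q[:,2].min(),Q[:,2].max())
    c,n=plane(Q);
    for _ in range(5):
        r=abs((Q-c)@n); k=r<max(.003,np.median(r));c,n=plane(Q[k])
    print(" plane",c.round(4),n.round(3),k.sum(),np.degrees(np.arctan2(n[1],n[0])),np.degrees(np.arccos(n[2])))
    # block/stand
    Q=P[lst(P,(.4,.7,.05,.3),(.065,.085))];print(" block",len(Q),rect(Q) if len(Q)>3 else 0)
    Q=P[lst(P,(.4,.62,.05,.25),(.009,.02))];print(" foot",len(Q),rect(Q) if len(Q)>3 else 0)
    Q=P[lst(P,(.3,.8,-.35,-.02),(.054,.064))];print(" platter",len(Q),rect(Q))
    Q=P[lst(P,(.35,.75,-.32,-.04),(.122,.3))];print(" lid",len(Q),Q[:,2].max())
    c,n=plane(Q)
    for _ in range(8):
        r=abs((Q-c)@n); k=r<.004;c,n=plane(Q[k])
    print(" plane",c.round(4),n.round(3),k.sum(),'hinge y->x normal ang',np.degrees(np.arctan2(n[1],n[0])),np.degrees(np.arccos(n[2])))
    Q=P[lst(P,(.35,.75,-.32,-.04),(.105,.124))];print(" rim",len(Q),rect(Q))
    b=S if nm=="S" else T
# label by mask in top
hsv=cv2.cvtColor(T["pixels"],cv2.COLOR_BGR2HSV)
m=lst(PT,(.35,.75,-.32,-.04),(.125,.3))&(hsv[...,1]<60)&(hsv[...,2]>60)
v,u=np.nonzero(m);print("label",len(u),u.mean(),v.mean(),rect(PT[m]),PT[m].mean(0))
E
python3 m.py
```

```text
T head 573 ((519.5909423828125, 182.29421997070312), (99.8541030883789, 44.57093811035156), 29.2197265625) 0.1132935794312581 0.17606933031953576
 plane [0.5147 0.179  0.1577] [-0.255 -0.199  0.946] 341 -141.9609017500859 18.86164508785474
 block 86 ((481.67266845703125, 174.97406005859375), (44.31078338623047, 163.46566772460938), 82.26273345947266)
 foot 375 ((526.5955810546875, 194.06988525390625), (116.64193725585938, 113.65876770019531), 29.507156372070312)
 platter 4257 ((587.0375366210938, -161.09841918945312), (290.2669982910156, 368.80242919921875), 87.14395904541016)
 lid 1054 0.24890696662013317
 plane [ 0.5668 -0.1675  0.1872] [ 0.862 -0.208  0.462] 1031 hinge y->x normal ang -13.584147769178443 62.47089912429722
 rim 350 ((538.9368286132812, -161.15689086914062), (150.20205688476562, 124.07743835449219), 76.31193542480469)
S head 885 ((520.89990234375, 188.34315490722656), (99.31321716308594, 46.36492156982422), 28.703994750976562) 0.11006676061844578 0.17495189015822354
 plane [0.5122 0.2014 0.1413] [-0.513  0.819  0.257] 442 122.08045389004411 75.09715303618158
 block 279 ((490.69903564453125, 190.05604553222656), (149.7825164794922, 76.8353042602539), 2.200394868850708)
 foot 542 ((528.7203979492188, 192.42263793945312), (109.9417724609375, 101.93782806396484), 28.633201599121094)
 platter 1608 ((528.2092895507812, -174.48281860351562), (258.9043884277344, 249.87527465820312), 86.43132781982422)
 lid 557 0.2453024775070349
 plane [ 0.5685 -0.1554  0.1842] [ 0.866 -0.215  0.452] 543 hinge y->x normal ang -13.917924804057003 63.10629510610931
 rim 637 ((539.5921020507812, -156.57119750976562), (157.1562042236328, 125.49030303955078), 76.05496978759766)
label 134 366.7313432835821 199.32835820895522 ((558.0904541015625, -188.12518310546875), (108.46015930175781, 51.518795013427734), 79.6985092163086) [ 0.57216746 -0.17346311  0.1753363 ]
```

Measured values:
- **Box:** yaw about -13.8°, rim centre about (0.539,-0.160).
- **Lid:** angle about 1.10 rad, hinge about (0.597,-0.174,0.120).
- **Scanner:** x axis at yaw about 29°, nose towards the robot.

Next I plan the approach behind the lid with the jaws shut.

```bash
cat >> h.py <<'E'
def Rdown(yaw,tilt=0,roll=0):
    # tool x at yaw (deg), z down; tilt: + turns about tool y (z towards x)
    y=np.radians(yaw);x=np.array([np.cos(y),np.sin(y),0]);z=np.array([0,0,-1.])
    R=np.c_[x,np.cross(z,x),z]
    return R@Ro.from_rotvec([0,np.radians(tilt),0]).as_matrix()
def rel(pos,R,n=None,tip=None):
    s=ctrl.get_state();R0=Ro.from_rotvec(s["tool_rot"]).as_matrix();p=s["position"]
    pos=np.array(pos,float)
    if tip is not None: pos=pos-R[:,2]*tip
    d=R0.T@(pos-p)*100;w=Ro.from_matrix(R0.T@R).as_rotvec()
    n0=max(np.linalg.norm(d)/6.0,np.linalg.norm(w)/.18)
    print("t",round(s["time"],2),"shift",d.round(2),"turn",w.round(3),"rows",n0.round(2),"F",s["ft_force"].round(1),"q",s["joint_positions"].round(2))
    print("world delta",(pos-p).round(4),"tcp",p.round(4))
E
python3 - <<'E'
from h import *
rel((.631,-.182,.255),Rdown(-14),tip=.182)
E
```

```text
t 0.1 shift [ 54.91 -28.96  -3.28] turn [-0.002  0.001  0.544] rows 10.36 F [-0.3  0.4 -1.1] q [ 1.29  0.32 -0.07  1.45  0.02  1.37 -0.06]
world delta [0.4391 0.4388 0.0332] tcp [ 0.1919 -0.6208  0.4038]
```

Call:
play_rows(targets="0 0 -2 0 0 0 -1;4.6 -2.4 -0.2 0 0 0 -1;4.6 -2.4 -0.2 0 0 0 -1;4.6 -2.4 -0.2 0 0 0 -1;4.6 -2.4 -0.2 0 0 0 -1;4.6 -2.4 -0.2 0 0 0 -1;4.6 -2.4 -0.2 0 0 0 -1;4.6 -2.4 -0.2 0 0 0 -1;4.6 -2.4 -0.2 0 0 0 -1;4.6 -2.4 -0.1 0 0 0 -1;4.6 -2.4 0 0 0 0 -1", newtons=20)

```text
time: 1.48
position: [0.5692, -0.2515, 0.4562]
tool_rot: [3.097, 0.446, 0.01]
ft_force: [1.1, -0.7, 0.2]
grip_width: 0.002
```

```bash
python3 - <<'E'
from h import *
rel((.631,-.182,.255),Rdown(-14),tip=.182)
E
```

```text
t 1.48 shift [ 7.88 -4.95  1.89] turn [ 0.011 -0.008  0.53 ] rows 2.95 F [ 1.1 -0.7  0.2] q [ 0.69  0.26 -0.4   1.44  0.11  1.45 -0.99]
world delta [ 0.0618  0.0695 -0.0192] tcp [ 0.5692 -0.2515  0.4562]
```

Call:
play_rows(targets="4 -2.5 0 0 0 0 -1;3.9 -2.5 0 0 0 0 -1;0 0 0.5 0 0 0.175 -1;0 0 0.7 0 0 0.175 -1;0 0 0.7 0 0 0.175 -1;0 0 0 0 0 0 -1")

```text
time: 2.22
position: [0.6365, -0.1725, 0.4446]
tool_rot: [3.11, -0.382, 0.028]
ft_force: [-0.4, -0.7, 0.1]
grip_width: 0.004
```

```bash
python3 - <<'E'
from h import *
rel((.631,-.182,.24),Rdown(-14),tip=.182)
im=ctrl.get_image("side");cv2.imwrite("pics/s1.png",cv2.resize(im["pixels"][60:240,260:460],None,fx=3,fy=3))
# arc waypoints for tip centre
h=np.array([.597,-.174,.120]);bx=np.array([.971,-.239,0]);r=.105
for th in (63,50,40,30,20,10,0,-2):
    t=np.radians(th);p=h+bx*(-r*np.cos(t)+.005*np.sin(t)+.0095)+np.array([0,0,r*np.sin(t)+.005*np.cos(t)]);print(th,p.round(3))
E
```

```text
t 2.23 shift [-0.35  1.04  2.26] turn [ 0.006 -0.019 -0.   ] rows 0.42 F [-0.4 -0.7  0.1] q [ 0.5   0.34 -0.37  1.36  0.13  1.44 -1.68]
world delta [-0.0055 -0.0095 -0.0226] tcp [ 0.6365 -0.1725  0.4446]
63 [ 0.564 -0.166  0.216]
50 [ 0.544 -0.161  0.204]
40 [ 0.531 -0.158  0.191]
30 [ 0.52  -0.155  0.177]
20 [ 0.512 -0.153  0.161]
10 [ 0.507 -0.152  0.143]
0 [ 0.504 -0.151  0.125]
-2 [ 0.504 -0.151  0.121]
```

View pics/s1.png

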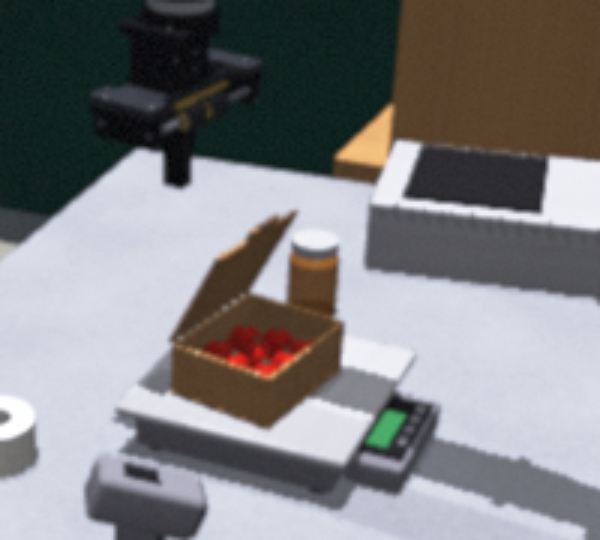

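Side view (crop): the shut fingers at crop (177,180) are behind and above the lid, at crop (240,270), and clear of it. I now sweep the lid down along its arc.

Call:
play_rows(targets="-2.7 0.5 2.3 0 0 0 -1;-2.7 0.5 2.3 0 0 0 -1;-1.6 0 0.3 0 0 0 -1;-1.0 0 0.6 0 0 0 -1;-1.1 0 0.6 0 0 0 -1;-1.3 0 1.3 0 0 0 -1;-1.1 0 1.4 0 0 0 -1;-0.9 0 1.6 0 0 0 -1;0 0 0 0 0 0 -1")

```text
time: 3.4
position: [0.5142, -0.1539, 0.3419]
tool_rot: [3.112, -0.352, 0.048]
ft_force: [1.0, -0.6, -0.7]
grip_width: 0.003
```

```bash
python3 - <<'E'
from h import *
rel((.504,-.151,.125),Rdown(-14),tip=.182)
im=ctrl.get_image("side");cv2.imwrite("pics/s2.png",cv2.resize(im["pixels"][60:240,260:460],None,fx=3,fy=3))
E
```

```text
t 3.4 shift [-1.17 -0.08  3.45] turn [ 0.006 -0.032  0.019] rows 0.61 F [ 1.  -0.6 -0.7] q [ 0.59  0.13 -0.38  1.82  0.06  1.17 -1.6 ]
world delta [-0.0102  0.0029 -0.0349] tcp [ 0.5142 -0.1539  0.3419]
```

View pics/s2.png

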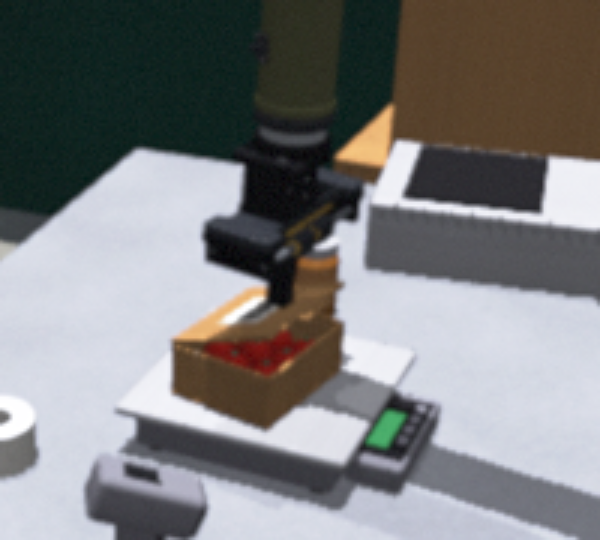

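The lid is most of the way down (crop (250,320)) and follows the fingertips. I'll finish closing it.

Call:
play_rows(targets="-0.6 0 1.2 0 -0.015 0 -1;-0.4 0 1.2 0 -0.015 0 -1;-0.2 0 0.8 0 0 0 -1;0 0 0.3 0 0 0 -1;0 0 0.2 0 0 0 -1")

```text
time: 4.08
position: [0.5045, -0.1517, 0.3071]
tool_rot: [3.114, -0.352, 0.005]
ft_force: [-7.8, 2.1, 20.3]
grip_width: 0.004
```

```bash
python3 - <<'E'
from h import *
rel((.504,-.151,.125),Rdown(-14),tip=.182)
im=ctrl.get_image("side");cv2.imwrite("pics/s3.png",cv2.resize(im["pixels"][60:240,260:460],None,fx=3,fy=3))
E
```

```text
t 4.08 shift [-0.07 -0.06  0.01] turn [ 0.007 -0.004  0.02 ] rows 0.12 F [-7.8  2.1 20.3] q [ 0.59  0.15 -0.38  1.87  0.07  1.13 -1.61]
world delta [-0.0005  0.0007 -0.0001] tcp [ 0.5045 -0.1517  0.3071]
```

View pics/s3.png

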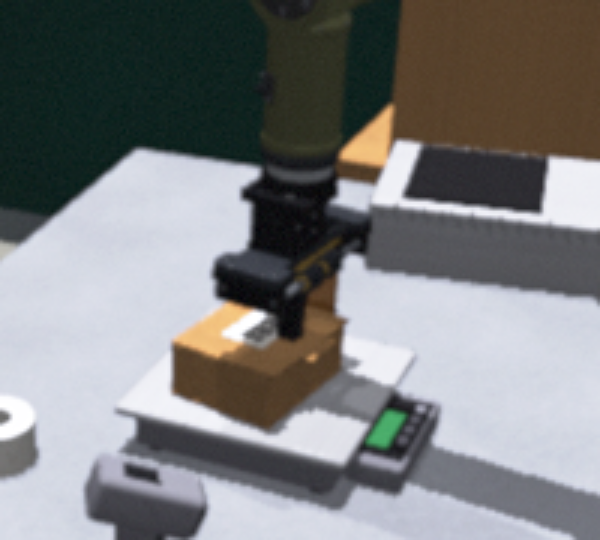

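The lid is shut flat, at 20 N of push. Its label faces up at crop (248,330). I'll rise and go over the scanner.

Call:
play_rows(targets="0 0 -3 0 0 0 -1;0 0 -5 0 0 0 -1;0 0 -4 0 0 -0.175 -1;0 0 0 0 0 -0.175 -1;0 0 0 0 0 -0.175 -1;0 0 0 0 0 -0.175 0;0 0 0 0 0 -0.05 1")

```text
time: 5.0
position: [0.5043, -0.1507, 0.4315]
tool_rot: [3.015, 0.852, 0.001]
ft_force: [0.3, -0.1, -0.5]
grip_width: 0.154
```

```bash
python3 - <<'E'
from h import *
rel((.5238,.186,.425),Rdown(29))
im=ctrl.get_image("top");np.savez("top1.npz",**im)
P=pts(im);m=(P[...,2]>.1)&(P[...,2]<.135)&(P[...,0]>.45)&(P[...,0]<.63)&(P[...,1]>-.26)&(P[...,1]<-.06)
hsv=cv2.cvtColor(im["pixels"],cv2.COLOR_BGR2HSV)
Q=P[m];print(cv2.minAreaRect((Q[:,:2]*1000).astype(np.float32)),np.percentile(Q[:,2],[2,50,98]))
cv2.imwrite("pics/t1.png",cv2.resize(im["pixels"][100:300,200:450],None,fx=3,fy=3))
E
```

```text
t 5.0 shift [ 19.27 -27.68   0.38] turn [0.008 0.002 0.044] rows 5.62 F [ 0.3 -0.1 -0.5] q [ 0.62  0.06 -0.4   1.71  0.03  1.37 -0.8 ]
world delta [ 0.0195  0.3367 -0.0065] tcp [ 0.5043 -0.1507  0.4315]
((536.968505859375, -152.16458129882812), (133.83265686035156, 123.98468780517578), 76.38330078125) [0.11831172 0.12440005 0.12962124]
```

View pics/t1.png

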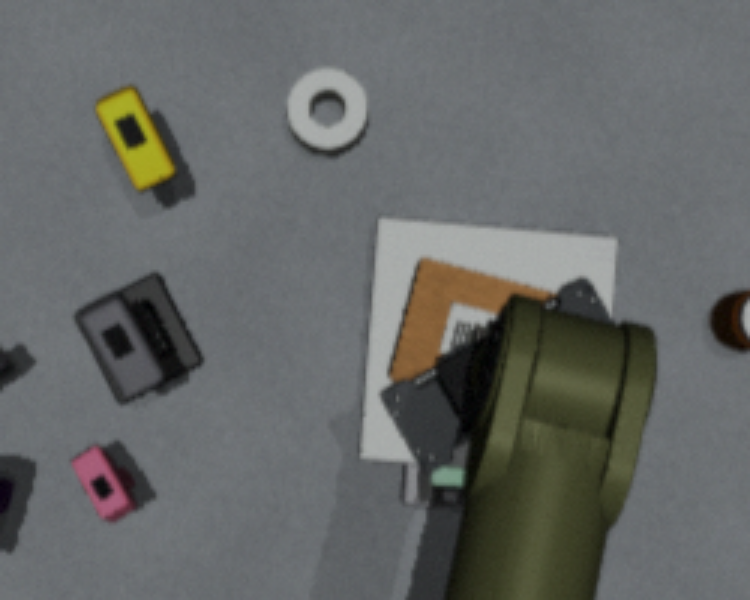

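The top view shows the lid lying flat (lid surface at z 0.124), with the arm covering part of it. I'll now move over the scanner.

Call:
play_rows(targets="3.3 -4.6 0 0 0 0.04 1;3.3 -4.6 0 0 0 0 1;3.3 -4.6 0 0 0 0 1;3.3 -4.6 0 0 0 0 1;3.3 -4.6 0 0 0 0 1;2.5 -4.2 0 0 0 0 1;0 0 0 0 0 0 1")

```text
time: 5.92
position: [0.5375, 0.1877, 0.4279]
tool_rot: [3.037, 0.773, 0.003]
ft_force: [0.0, 0.3, 0.7]
grip_width: 0.966
```

```bash
python3 - <<'E'
from h import *
rel((.5238,.186,.425),Rdown(29))
im=ctrl.get_image("top");np.savez("top2.npz",**im)
P=pts(im);m=(P[...,2]>.119)&(P[...,2]<.135)&(P[...,0]>.43)&(P[...,0]<.63)&(P[...,1]>-.26)&(P[...,1]<-.06)
hsv=cv2.cvtColor(im["pixels"],cv2.COLOR_BGR2HSV)
Q=P[m];print(cv2.minAreaRect((Q[:,:2]*1000).astype(np.float32)),np.percentile(Q[:,2],[2,50,98]))
l=m&(hsv[...,1]<70);v,u=np.nonzero(l);print("label px",len(u),u.mean(),v.mean())
r=cv2.minAreaRect((P[l][:,:2]*1000).astype(np.float32));print(r)
A=np.c_[Q[:,:2],np.ones(len(Q))];print("plane slope",np.linalg.lstsq(A,Q[:,2],rcond=None)[0])
cv2.imwrite("pics/t2.png",cv2.resize(im["pixels"][100:300,200:450],None,fx=3,fy=3))
S=ctrl.get_image("side");cv2.imwrite("pics/s4.png",cv2.resize(S["pixels"][80:300,220:460],None,fx=3,fy=2.7))
E
```

```text
t 5.92 shift [-1.29 -0.51  0.29] turn [ 0.008  0.    -0.008] rows 0.24 F [0.  0.3 0.7] q [ 0.22  0.19 -0.69  1.6   0.13  1.39 -1.56]
world delta [-0.0137 -0.0017 -0.0029] tcp [0.5375 0.1877 0.4279]
((528.212646484375, -158.68148803710938), (150.3197784423828, 138.29052734375), 76.32953643798828) [0.11976183 0.12445693 0.1299534 ]
label px 477 359.6813417190776 213.71069182389937
((527.2565307617188, -158.30868530273438), (150.13905334472656, 136.24649047851562), 76.12676239013672)
plane slope [-0.000391   -0.00130014  0.12454634]
```

View pics/t2.png

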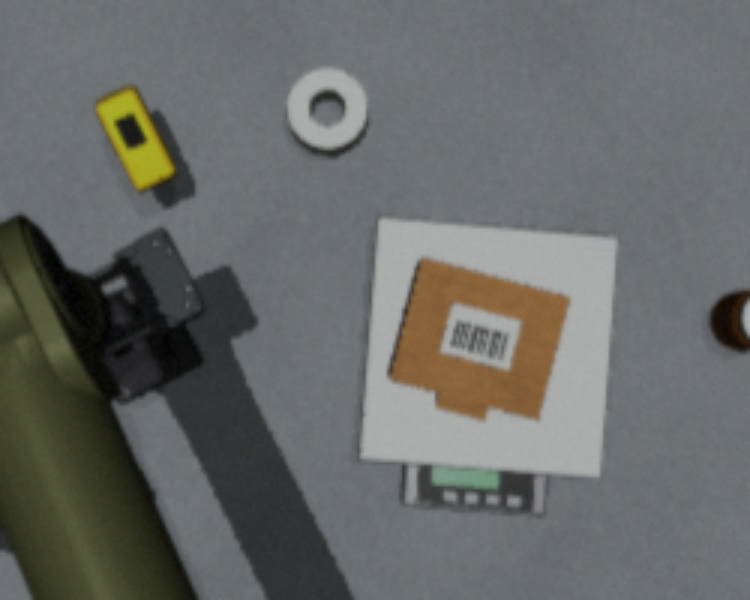

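View pics/s4.png

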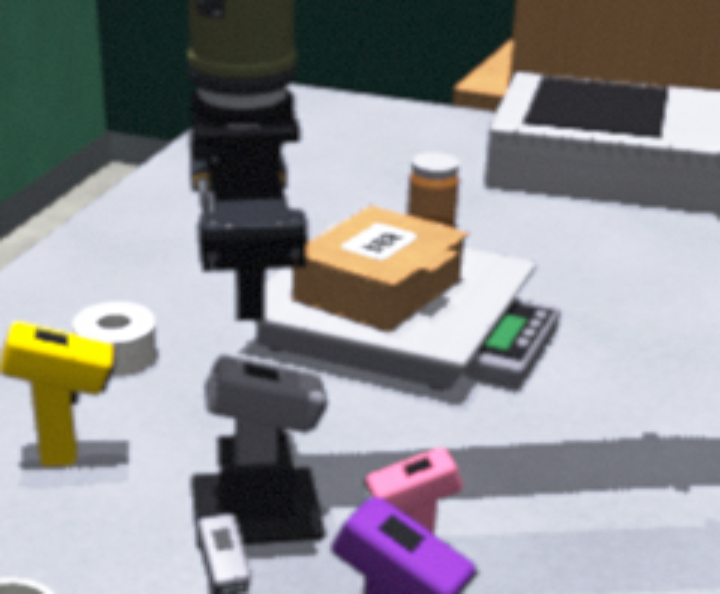

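The lid lies level and shut, with the label at top crop (482,336). I'll locate the label precisely, then descend on the scanner.

```bash
python3 - <<'E'
from h import *
S=ctrl.get_image("side");T=dict(np.load("top2.npz"))
for n,im,(u0,v0) in(("T",T,(361,212)),("S",S,(346,170))):
    g=im["pixels"].astype(int);sat=g.max(2)-g.min(2)
    hsv=cv2.cvtColor(im["pixels"],cv2.COLOR_BGR2HSV)
    m=(hsv[...,1]<75).astype(np.uint8);m[:v0-25]=0;m[v0+25:]=0;m[:,:u0-30]=0;m[:,u0+30:]=0
    k,lab,st,ce=cv2.connectedComponentsWithStats(m,connectivity=4)
    best=min(range(1,k),key=lambda i:np.hypot(*(ce[i]-(u0,v0)))+(1000 if st[i,4]<80 else 0))
    c,_=cv2.findContours((lab==best).astype(np.uint8),cv2.RETR_EXTERNAL,cv2.CHAIN_APPROX_NONE)
    mm=cv2.moments(c[0]);u,v=mm["m10"]/mm["m00"],mm["m01"]/mm["m00"]
    ray=im["R"].T@np.linalg.inv(im["intrinsics"])@[u,v,1];o=-im["R"].T@im["t"];print(n,st[best],u,v,(o+ray*(.125-o[2])/ray[2]).round(4))
E
```

```text
T [347 201  27  23 437] 359.79035639412996 211.6620545073375 [ 0.5379 -0.161   0.125 ]
S [334 162  25  15 217] 345.98512685914255 169.03587051618547 [ 0.5394 -0.1558  0.125 ]
```

Call:
play_rows(targets="-1.3 -0.5 2 0 0 0 1;0 0 3 0 0 0 1;0 0 3 0 0 0 1;0 0 0 0 0 0 1")

```text
time: 6.58
position: [0.5274, 0.17, 0.3462]
tool_rot: [3.038, 0.733, 0.004]
ft_force: [-0.6, -0.4, -0.0]
grip_width: 0.999
```

```bash
python3 - <<'E'
from h import *
rel((.5238,.186,.303),Rdown(29))
S=ctrl.get_image("side");cv2.imwrite("pics/s5.png",cv2.resize(S["pixels"][130:290,240:400],None,fx=3.5,fy=3.5))
E
```

```text
t 6.58 shift [ 0.42 -1.65  4.3 ] turn [ 0.016  0.002 -0.033] rows 0.77 F [-0.6 -0.4 -0. ] q [ 0.23  0.21 -0.67  1.75  0.16  1.23 -1.58]
world delta [-0.0036  0.016  -0.0432] tcp [0.5274 0.17   0.3462]
```

View pics/s5.png

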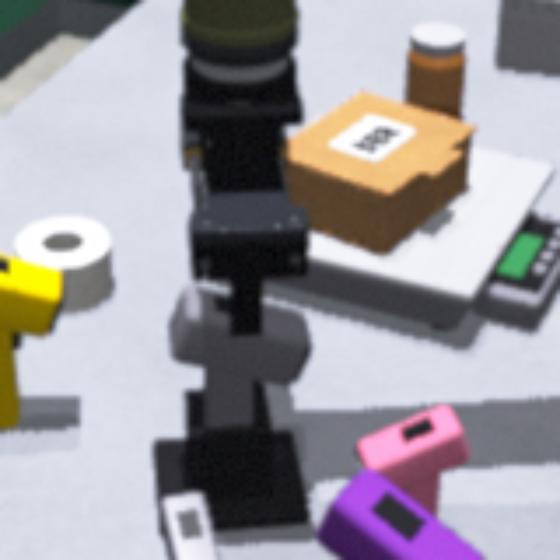

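The scanner head is between the open fingers, at crop (240,330), with no contact. I'll correct the 16 mm sideways offset and then descend.

Call:
play_rows(targets="0.4 -1.6 0 0 0 -0.03 1;0 0 0 0 0 0 1;0 0 2 0 0 0 1;0 0 2.2 0 0 0 1;0 0 0 0 0 0 1")

```text
time: 7.25
position: [0.5258, 0.187, 0.3069]
tool_rot: [3.026, 0.78, 0.017]
ft_force: [0.0, 0.2, 0.6]
grip_width: 0.999
```

```bash
python3 - <<'E'
from h import *
rel((.5238,.186,.303),Rdown(29))
E
```

```text
t 7.25 shift [-0.22 -0.01  0.38] turn [ 0.019 -0.007 -0.002] rows 0.11 F [0.  0.2 0.6] q [ 0.2   0.26 -0.68  1.79  0.2   1.15 -1.61]
world delta [-0.002  -0.001  -0.0039] tcp [0.5258 0.187  0.3069]
```

Call:
play_rows(targets="-0.2 0 0.4 0.02 -0.007 0 1;0 0 0 0 0 0 0.3;0 0 0 0 0 0 -0.3;0 0 0 0 0 0 -1;0 0 0 0 0 0 -1;0 0 0 0 0 0 -1", newtons=45)

```text
time: 8.0
position: [0.5247, 0.1861, 0.3043]
tool_rot: [-3.04, -0.783, -0.002]
ft_force: [0.7, -0.0, -1.1]
grip_width: 0.517
```

```bash
python3 - <<'E'
from h import *
rel((.5238,.186,.303),Rdown(29))
s=ctrl.get_state();print(s["grip_width"]*87,s["torque"])
E
```

```text
t 8.0 shift [-0.08 -0.03  0.13] turn [-0.002 -0.002 -0.002] rows 0.03 F [ 0.7 -0.  -1.1] q [ 0.21  0.26 -0.68  1.79  0.18  1.15 -1.59]
world delta [-0.0009 -0.0001 -0.0013] tcp [0.5247 0.1861 0.3043]
44.93568084137967 [-0.04918868 -0.04436459  0.01905592]
```

The grip is firm (45 mm wide) with little side force. I'll lift slowly out of the pocket.

Call:
play_rows(targets="0 0 -0.8 0 0 0 -1;0 0 -1.2 0 0 0 -1;0 0 -1.2 0 0 0 -1;0 0 -1.2 0 0 0 -1;0 0 -1.2 0 0 0 -1;0 0 0 0 0 0 -1")

```text
time: 8.75
position: [0.5246, 0.1862, 0.3651]
tool_rot: [-3.04, -0.783, -0.004]
ft_force: [0.7, 0.5, -1.1]
grip_width: 0.504
```

```bash
python3 - <<'E'
from h import *
rel((.5247,.1861,.42),Rdown(29))
E
```

```text
t 8.75 shift [ 0.02  0.01 -5.49] turn [-0.001 -0.003 -0.002] rows 0.91 F [ 0.7  0.5 -1.1] q [ 0.23  0.2  -0.69  1.72  0.13  1.26 -1.56]
world delta [ 0.0001 -0.0001  0.0549] tcp [0.5246 0.1862 0.3651]
```

Call:
play_rows(targets="0 0 -3 0 0 0 -1;0 0 -3 0 0 0 -1;0 0 -3 0 0 0 -1;0 0 -1 0 0 0 -1;0 0 0 0 0 0 -1")

```text
time: 9.38
position: [0.5238, 0.1854, 0.465]
tool_rot: [-3.04, -0.784, 0.004]
ft_force: [-0.4, 0.7, -0.7]
grip_width: 0.499
```

```bash
cat > kin.py <<'E'
from h import *
from itertools import product
from scipy.optimize import least_squares
D=[([1.285054,.32175,-.07005,1.45157,.02261,1.370797,-.05691],[.19188,-.62084,.40376]),
([.69,.26,-.4,1.44,.11,1.45,-.99],[.5692,-.2515,.4562]),([.5,.34,-.37,1.36,.13,1.44,-1.68],[.6365,-.1725,.4446]),
([.59,.13,-.38,1.82,.06,1.17,-1.6],[.5142,-.1539,.3419]),([.59,.15,-.38,1.87,.07,1.13,-1.61],[.5045,-.1517,.3071]),
([.62,.06,-.4,1.71,.03,1.37,-.8],[.5043,-.1507,.4315]),([.22,.19,-.69,1.6,.13,1.39,-1.56],[.5375,.1877,.4279]),
([.23,.21,-.67,1.75,.16,1.23,-1.58],[.5274,.17,.3462]),([.2,.26,-.68,1.79,.2,1.15,-1.61],[.5258,.187,.3069]),([.23,.2,-.69,1.72,.13,1.26,-1.56],[.5246,.1862,.3651])]
s=ctrl.get_state();D.append((s["joint_positions"],s["position"]))
def rz(a):return Ro.from_euler('z',a).as_matrix()
def ry(a):return Ro.from_euler('y',a).as_matrix()
def fk(q,p,sg):
    d1,d3,a3,d5,a5,a6,d7,q0=p;q=np.array(q)*sg
    R=rz(q[0]+q0);P=np.array([0,0,d1])
    R=R@ry(q[1])@rz(q[2]);P=P+R@[a3,0,d3]
    R=R@ry(q[3])@rz(q[4]);P=P+R@[a5,0,d5]
    R=R@ry(q[5])@rz(q[6]);P=P+R@[a6*np.cos(-q[6]),a6*np.sin(-q[6]),d7]
    return P,R
def fit():
  best=None
  for s3,s5,s1 in product((1,-1),(1,-1),(1,-1)):
   for q0 in(0,):
    sg=np.array([s1,1,s3,1,s5,1,1]);f=lambda p:np.concatenate([fk(q,p,sg)[0]-x for q,x in D])
    r=least_squares(f,[.3,.3,0,.35,0,0,.1,q0])
    if best is None or r.cost<best[0]: best=(r.cost,r.x,sg)
  return best
if __name__=="__main__":
    b=fit();print(b,np.sqrt(2*b[0]/33))
    print(s["joint_positions"].round(3),s["position"],s["time"])
    R0=Ro.from_rotvec(s["tool_rot"]).as_matrix();print(R0.round(3));
    for s7 in(1,-1):
        g=b[2].copy();g[6]=s7;print((R0.T@fk(s["joint_positions"],b[1],g)[1]).round(3));print((Ro.from_rotvec([-3.10467094e+00, -4.68954327e-01,5.86e-4]).as_matrix().T@fk(D[0][0],b[1],g)[1]).round(3))
E
python3 kin.py
```

```text
(np.float64(7.281533966727637e-05), array([ 0.287267  ,  0.47273782,  0.00142946,  0.50809489,  0.00455075,
        0.00181457,  0.22755676, -0.04290356]), array([-1,  1, -1,  1, -1,  1,  1])) 0.002100726276535294
[ 0.241  0.148 -0.696  1.574  0.093  1.456 -1.527] [0.52380677 0.18541508 0.46496362] 9.375
[[ 0.875  0.483 -0.003]
 [ 0.483 -0.875  0.001]
 [-0.002 -0.002 -1.   ]]
[[-0.13  -0.991  0.   ]
 [ 0.991 -0.13  -0.   ]
 [ 0.     0.     1.   ]]
[[-0.071  0.997  0.   ]
 [-0.997 -0.071  0.   ]
 [ 0.    -0.     1.   ]]
[[ 0.043  0.999  0.   ]
 [-0.999  0.043 -0.   ]
 [-0.    -0.     1.   ]]
[[ 0.043  0.999  0.   ]
 [-0.999  0.043  0.   ]
 [-0.    -0.     1.   ]]
```

```bash
cat > ik.py <<'E'
from kin import *
b=fit();g=b[2].copy();g[6]=-1;p=b[1]
Off=np.array([[0,-1,0],[1,0,0],[0,0,1.]]) # fkR = toolR@M -> toolR=fkR@M.T
M=np.array([[0,1,0],[-1,0,0],[0,0,1.]])
M=np.round(Ro.from_rotvec(s["tool_rot"]).as_matrix().T@fk(s["joint_positions"],p,g)[1])
lo=np.array([-2.86,-.3,-1.38,.06,-1.56,.09,-2.69]);hi=np.array([2.86,2.09,1.24,2.45,4.7,2.05,2.69])
def ik(pos,R,q0):
    def f(q):
        P,Q=fk(q,p,g);return np.r_[(P-pos)*5,Ro.from_matrix((Q@M.T).T@R).as_rotvec(),.002*(q-q0)]
    r=least_squares(f,np.clip(q0,lo+.01,hi-.01),bounds=(lo,hi));e=f(r.x);return r.x,np.linalg.norm(e[:3])/5,np.linalg.norm(e[3:6])
def tcp(label,psi,tilt,h=.1):
    R=Rdown(psi,tilt);look=R@[-.94,0,.342];w=np.array(label)-look*h
    return w-R@[-.049,0,.164+.016],R,look
if __name__=="__main__":
  L=[.5387,-.1585,.125]
  for tilt in(70,60,50):
   for psi in range(-80,100,20):
    pos,R,lk=tcp(L,psi,tilt)
    q,e,a=ik(pos,R,s["joint_positions"])
    if e<.005 and a<.03: print(tilt,psi,pos.round(3),q.round(2),round(e,4),round(a,3),"marg",np.min(np.r_[q-lo,hi-q]).round(2))
E
python3 ik.py
```

```text
70 20 [ 0.396 -0.211  0.333] [ 0.91 -0.05  0.03  2.38 -1.46  1.16  0.7 ] 0.0 0.0 marg 0.07
70 40 [ 0.422 -0.256  0.333] [ 1.12  0.2  -0.18  2.1  -1.2   1.4   0.72] 0.0 0.0 marg 0.35
70 60 [ 0.463 -0.29   0.333] [ 1.49  0.53 -0.75  1.8  -0.81  1.45  0.59] 0.0 0.0 marg 0.6
70 80 [ 0.512 -0.309  0.333] [ 1.54  1.03 -1.25  1.5  -0.22  1.55  0.24] 0.0 0.0 marg 0.13
60 20 [ 0.432 -0.197  0.356] [ 0.78 -0.12  0.01  2.29 -1.29  0.99  0.41] 0.0 0.0 marg 0.16
60 40 [ 0.451 -0.232  0.356] [ 0.99  0.11 -0.15  2.07 -1.11  1.28  0.53] 0.0 0.0 marg 0.38
60 60 [ 0.482 -0.257  0.356] [ 1.25  0.35 -0.52  1.81 -0.84  1.44  0.55] 0.0 0.0 marg 0.61
60 80 [ 0.519 -0.271  0.356] [ 1.54  0.91 -1.29  1.56 -0.17  1.48  0.19] 0.0 0.0 marg 0.09
50 -40 [ 0.483 -0.112  0.372] [ 0.77 -0.3  -0.71  2.25  0.64  0.48 -2.69] 0.0008 0.011 marg 0.0
50 -20 [ 0.471 -0.134  0.372] [ 0.19 -0.3  -0.    2.31  0.33  0.28 -1.97] 0.0023 0.004 marg 0.0
50 0 [ 0.467 -0.158  0.372] [ 0.3  -0.27  0.14  2.29 -0.85  0.46 -0.42] 0.0 0.0 marg 0.03
50 20 [ 0.471 -0.183  0.372] [ 0.67 -0.12 -0.03  2.18 -1.04  0.87  0.09] 0.0 0.0 marg 0.18
50 40 [ 0.483 -0.205  0.372] [ 0.87  0.05 -0.18  2.01 -0.96  1.17  0.31] 0.0 0.0 marg 0.35
50 60 [ 0.503 -0.221  0.372] [ 1.08  0.25 -0.45  1.81 -0.77  1.36  0.43] 0.0 0.0 marg 0.55
50 80 [ 0.526 -0.23   0.372] [ 1.52  0.79 -1.33  1.61 -0.11  1.42  0.13] 0.0 0.0 marg 0.05
```

```bash
cat > path.py <<'E'
from ik import *
from scipy.spatial.transform import Slerp
L=[.5387,-.1585,.125]
pos,R,lk=tcp(L,50,70);print(pos.round(4),lk)
p1=pos+[0,0,.12]
R0=Ro.from_rotvec(s["tool_rot"]);sl=Slerp([0,1],Ro.concatenate([R0,Ro.from_matrix(R)]))
q=s["joint_positions"];q_=q
print("total w",(R0.inv()*Ro.from_matrix(R)).as_rotvec())
for t in np.linspace(.1,1,10):
    P=s["position"]*(1-t)+p1*t;Rt=sl(t).as_matrix();q,e,a=ik(P,Rt,q);print(round(t,2),q.round(2),round(e,4),round(a,3),"foot z",(P+Rt@[0,0,.289])[2].round(3),np.min(np.r_[q-lo,hi-q]).round(2))
q,e,a=ik(pos,R,q);print(q.round(2),e,a)
E
python3 path.py
```

```text
[ 0.4408 -0.2752  0.3326] [-7.97432135e-05 -9.50342612e-05 -1.00028195e+00]
total w [ 0.22245919  1.20876153 -0.32276428]
0.1 [ 0.33  0.02 -0.62  1.69 -0.05  1.33 -1.27] 0.0 0.0 foot z 0.177 0.32
0.2 [ 0.39 -0.08 -0.52  1.78 -0.2   1.24 -1.05] 0.0 0.0 foot z 0.182 0.22
0.3 [ 0.43 -0.15 -0.4   1.86 -0.35  1.18 -0.81] 0.0 0.0 foot z 0.192 0.15
0.4 [ 0.46 -0.18 -0.28  1.92 -0.5   1.15 -0.57] 0.0 0.0 foot z 0.205 0.12
0.5 [ 0.49 -0.18 -0.17  1.96 -0.64  1.16 -0.33] 0.0 0.0 foot z 0.222 0.12
0.6 [ 0.54 -0.16 -0.06  1.98 -0.77  1.21 -0.11] 0.0 0.0 foot z 0.243 0.14
0.7 [ 0.59 -0.11  0.02  1.98 -0.89  1.3   0.1 ] 0.0 0.0 foot z 0.267 0.19
0.8 [ 0.65 -0.03  0.09  1.95 -1.    1.41  0.27] 0.0 0.0 foot z 0.294 0.27
0.9 [ 0.71  0.06  0.14  1.92 -1.08  1.54  0.42] 0.0 0.0 foot z 0.323 0.36
1.0 [ 0.78  0.17  0.17  1.86 -1.15  1.67  0.53] 0.0 0.0 foot z 0.354 0.38
[ 0.79  0.32  0.16  1.96 -1.16  1.59  0.76] 1.2549993940269963e-07 1.0884444303570384e-06
```

```bash
cat > rows.py <<'E'
from h import *
from scipy.spatial.transform import Slerp
def rows(pos,R,N):
    s=ctrl.get_state();R0=Ro.from_rotvec(s["tool_rot"]);sl=Slerp([0,1],Ro.concatenate([R0,Ro.from_matrix(R)]))
    d=(np.array(pos)-s["position"])/N*100;w=(R0.inv()*Ro.from_matrix(R)).as_rotvec()/N
    print("t",s["time"],"turn/row",w.round(3),"F",s["ft_force"].round(1),"grip",s["grip_width"])
    for i in range(N): print(i,(sl(i/N).as_matrix().T@d).round(1))
E
python3 - <<'E'
from rows import *
rows([.4408,-.2752,.455],Rdown(50,70),12)
E
```

```text
t 9.375 turn/row [ 0.019  0.101 -0.027] F [-0.4  0.7 -0.7] grip 0.4990200871853499
0 [-2.5  3.   0.1]
1 [-2.5  3.  -0.2]
2 [-2.6  2.9 -0.5]
3 [-2.6  2.8 -0.9]
4 [-2.6  2.7 -1.2]
5 [-2.5  2.6 -1.5]
6 [-2.4  2.5 -1.8]
7 [-2.3  2.4 -2. ]
8 [-2.1  2.3 -2.3]
9 [-1.9  2.2 -2.6]
10 [-1.7  2.1 -2.8]
11 [-1.5  2.  -3. ]
```

Call:
play_rows(targets="-2.5 3 0.1 0.02 0.1 -0.03 -1;-2.5 3 -0.2 0.02 0.1 -0.03 -1;-2.6 2.9 -0.5 0.02 0.1 -0.03 -1;-2.6 2.8 -0.9 0.02 0.1 -0.03 -1;-2.6 2.7 -1.2 0.02 0.1 -0.03 -1;-2.5 2.6 -1.5 0.02 0.1 -0.03 -1;-2.4 2.5 -1.8 0.02 0.1 -0.03 -1;0 0 0 0 0 0 -1")

```text
time: 10.38
position: [0.4724, -0.0935, 0.4417]
tool_rot: [-2.5, -0.945, -0.896]
ft_force: [-0.4, 1.1, -2.2]
grip_width: 0.503
```

```bash
python3 - <<'E'
from rows import *
rows([.4408,-.2752,.455],Rdown(50,70),8)
s=ctrl.get_state();print(s["position"],s["joint_positions"].round(2))
E
```

```text
t 10.375 turn/row [ 0.007  0.062 -0.016] F [-0.4  1.1 -2.2] grip 0.5028751221993786
0 [-1.2  1.4 -1.4]
1 [-1.1  1.3 -1.5]
2 [-1.1  1.3 -1.6]
3 [-1.   1.3 -1.6]
4 [-0.9  1.3 -1.7]
5 [-0.8  1.2 -1.8]
6 [-0.7  1.2 -1.8]
7 [-0.6  1.2 -1.9]
[ 0.47239024 -0.09350304  0.44170499] [ 0.61 -0.14 -0.21  1.96 -0.78  1.16 -0.18]
```

Call:
play_rows(targets="-1.2 1.4 -1.4 0.01 0.06 -0.02 -1;-1.2 1.4 -1.5 0.01 0.06 -0.02 -1;-1.1 1.3 -1.6 0.01 0.06 -0.02 -1;-1.1 1.3 -1.7 0.01 0.06 -0.02 -1;-1.0 1.3 -1.7 0.01 0.06 -0.02 -1;-0.9 1.3 -1.8 0.01 0.06 -0.02 -1;-0.8 1.2 -1.9 0.01 0.06 -0.01 -1;-0.7 1.2 -1.9 0 0.06 -0.01 -1;0 0 0 0 0 0 -1")

```text
time: 11.5
position: [0.4433, -0.2768, 0.4388]
tool_rot: [-2.02, -0.96, -1.368]
ft_force: [-0.5, 1.2, -2.2]
grip_width: 0.504
```

```bash
python3 - <<'E'
from rows import *
rows([.4408,-.2752,.36],Rdown(50,70),4)
s=ctrl.get_state();print(s["position"],s["joint_positions"].round(2))
for n in("side","top"):
    im=ctrl.get_image(n);np.savez(n+"3.npz",**im)
    c=im["pixels"][60:260,230:460] if n=="side" else im["pixels"][120:320,250:480]
    cv2.imwrite(f"pics/{n}3.png",cv2.resize(c,None,fx=3,fy=3,interpolation=cv2.INTER_CUBIC))
E
```

```text
t 11.5 turn/row [-0.01   0.005 -0.003] F [-0.5  1.2 -2.2] grip 0.5044080352183073
0 [-1.8 -0.   0.7]
1 [-1.8 -0.   0.7]
2 [-1.8 -0.   0.7]
3 [-1.9 -0.1  0.7]
[ 0.44331196 -0.2768148   0.4388027 ] [ 0.8   0.14  0.05  1.85 -1.17  1.59  0.43]
```

View pics/side3.png

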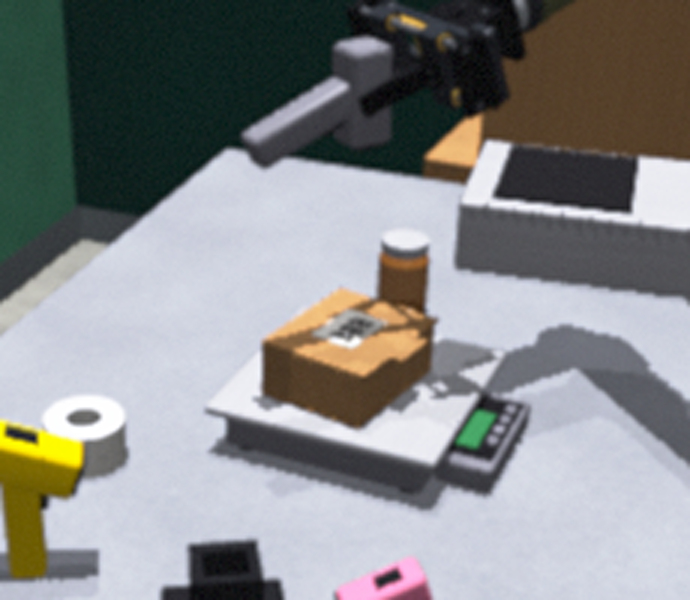

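View pics/top3.png

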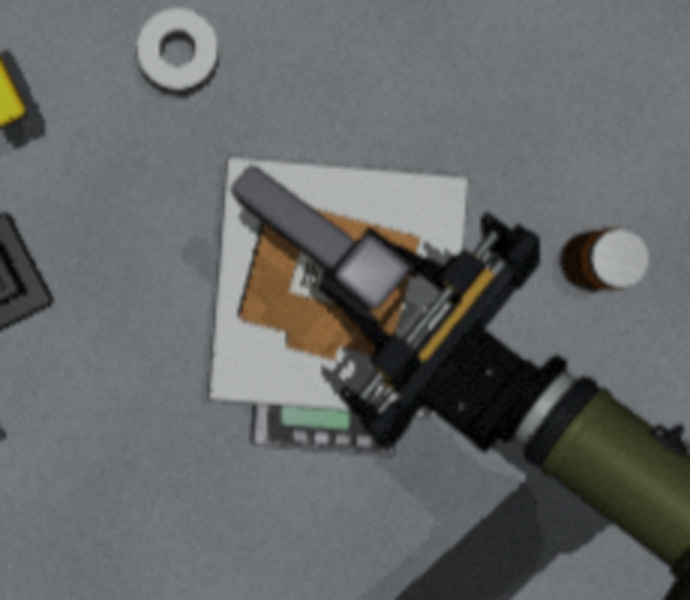

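Side view: the scanner is held nose down, with its head at crop (363,95) and its handle pointing away. The stand is empty and the lid still shut. Top view: the head's back face is at crop (372,272), slightly right of the label. I'll lower it now.

Call:
play_rows(targets="-1.9 0 0.7 -0.04 0.02 -0.01 -1;-1.9 0 0.7 0 0 0 -1;-1.9 0 0.7 0 0 0 -1;-1.9 0 0.7 0 0 0 -1;-1.5 0 0.6 0 0 0 -1;0 0 0 0 0 0 -1")

```text
time: 12.35
position: [0.4467, -0.2638, 0.3411]
tool_rot: [-2.02, -0.963, -1.409]
ft_force: [-0.1, 1.0, -0.4]
grip_width: 0.501
```

```bash
cat > look.py <<'E'
import sys
from rows import *
tag=sys.argv[1]
rows([.4408,-.2752,.3326],Rdown(50,70),1)
s=ctrl.get_state();print(s["position"],s["joint_positions"].round(2))
R=Ro.from_rotvec(s["tool_rot"]).as_matrix();print("nominal window",(s["position"]+R@[-.049,0,.18]).round(4),"look",(R@[-.94,0,.342]).round(3))
for n in("side","top"):
    im=ctrl.get_image(n);np.savez(n+tag+".npz",**im)
    c=im["pixels"][90:190,290:390] if n=="side" else im["pixels"][160:260,310:410]
    cv2.imwrite(f"pics/{n}{tag}.png",cv2.resize(c,None,fx=6,fy=6,interpolation=cv2.INTER_CUBIC))
E
python3 look.py 4
```

```text
t 12.35 turn/row [-0.016  0.004  0.006] F [-0.1  1.  -0.4] grip 0.5010092506362357
0 [-1.2  0.3 -0.9]
[ 0.44666829 -0.26381958  0.34112196] [ 0.79  0.23  0.03  1.97 -1.21  1.48  0.63]
nominal window [ 0.5424 -0.1458  0.233 ] look [-0.002 -0.003 -1.   ]
```

View pics/side4.png

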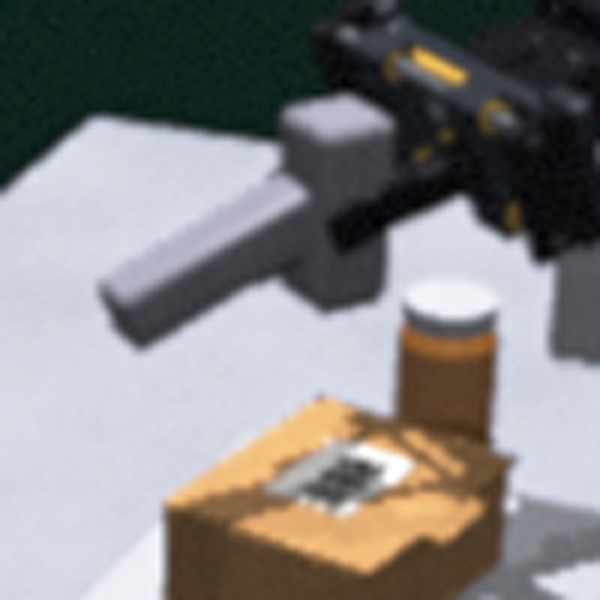

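View pics/top4.png

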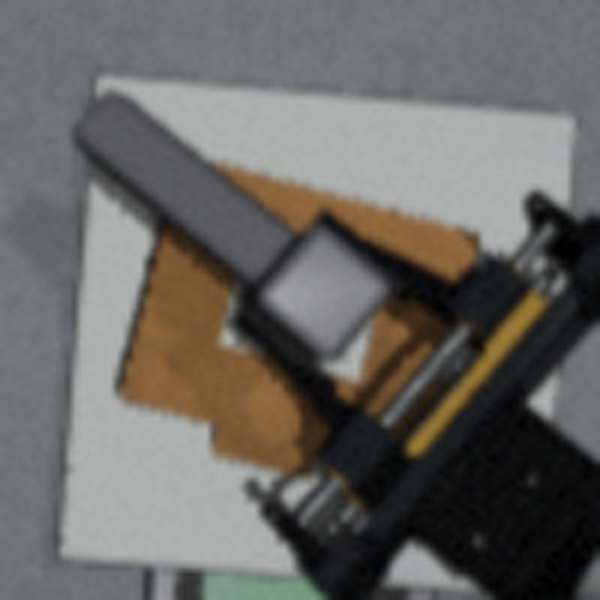

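The head is upright over the lid: the back face is at top crop (322,288), and in the side view the head is at crop (335,200). I'll measure the back face against the label in the same camera.

```bash
cat > aim.py <<'E'
import sys
from h import *
tag=sys.argv[1]
s=ctrl.get_state();R=Ro.from_rotvec(s["tool_rot"]).as_matrix()
w0=s["position"]+R@[-.049,0,.18]; bc=w0-R@[-.94,0,.342]*.094
print("nominal window",w0.round(4),"back",bc.round(4))
for n in("top","side"):
    im=dict(np.load(n+tag+".npz"));P=pts(im);hsv=cv2.cvtColor(im["pixels"],cv2.COLOR_BGR2HSV)
    m=(abs(P[...,2]-bc[2])<.012)&(np.hypot(P[...,0]-bc[0],P[...,1]-bc[1])<.045)&(hsv[...,2]>85)
    k,lab,st,ce=cv2.connectedComponentsWithStats(m.astype(np.uint8));i=1+np.argmax(st[1:,4]);m=lab==i
    Q=P[m];v,u=np.nonzero(m);r=cv2.minAreaRect(np.c_[u,v].astype(np.float32))
    c,_=cv2.findContours(m.astype(np.uint8),cv2.RETR_EXTERNAL,cv2.CHAIN_APPROX_NONE);mm=cv2.moments(c[0]);uv=np.array([mm["m10"],mm["m01"]])/mm["m00"]
    A=np.c_[Q[:,:2]-Q[:,:2].mean(0),np.ones(len(Q))];cf=np.linalg.lstsq(A,Q[:,2],rcond=None)[0]
    z=np.median(Q[:,2])
    ray=im["R"].T@np.linalg.inv(im["intrinsics"])@[*uv,1];o=-im["R"].T@im["t"]
    print(n,len(Q),"px",uv.round(1),"rect",np.round(r[1],1),"size mm",cv2.minAreaRect((Q[:,:2]*1000).astype(np.float32)),"z",z.round(4),"slope",cf[:2].round(3),"centre at nominal z",(o+ray*(bc[2]-o[2])/ray[2]).round(4),"at z",(o+ray*(z-o[2])/ray[2]).round(4))
E
python3 aim.py 4
```

```text
nominal window [ 0.543  -0.1467  0.2346] back [ 0.543  -0.1463  0.3286]
top 251 px [363.9 208.8] rect [17.  15.6] size mm ((540.8787841796875, -146.74398803710938), (42.059383392333984, 38.60947036743164), 47.4936408996582) z 0.3279 slope [0.012 0.022] centre at nominal z [ 0.5412 -0.1461  0.3286] at z [ 0.5412 -0.1462  0.3279]
side 112 px [345.8 109.9] rect [ 8.  17.5] size mm ((542.55322265625, -140.07704162597656), (43.07971954345703, 43.460994720458984), 45.900909423828125) z 0.3263 slope [ 0.028 -0.09 ] centre at nominal z [ 0.5385 -0.1266  0.3286] at z [ 0.5404 -0.1325  0.3263]
```

```bash
cat > handle.py <<'E'
import sys
from h import *
tag=sys.argv[1]
s=ctrl.get_state();R=Ro.from_rotvec(s["tool_rot"]).as_matrix()
g=s["position"]+R@[0,0,.164]
for n in("top","side"):
    im=dict(np.load(n+tag+".npz"));P=pts(im)
    L=(P-g)@R  # tool coords rel grasp
    # handle upper face is at tool x = +17mm?, z from 35 to 120, |y|<12
    m=(L[...,2]>.035)&(L[...,2]<.115)&(abs(L[...,1])<.010)&(abs(L[...,0])<.03)
    Q=L[m];
    A=np.c_[Q[:,2],Q[:,1],np.ones(len(Q))];
    for _ in range(4):
        cf=np.linalg.lstsq(A,Q[:,0],rcond=None)[0];r=abs(A@cf-Q[:,0]);k=r<.004;A,Q=A[k],Q[k]
    m2=(L[...,2]>.035)&(L[...,2]<.115)&(abs(L[...,1])<.03)&(abs(L[...,0])<.03);q=L[m2]
    yl=[(np.percentile(q[abs(q[:,2]-z)<.01,1],2)+np.percentile(q[abs(q[:,2]-z)<.01,1],98))/2 for z in(.045,.105)]
    print(n,len(Q),"x face mm",(cf[2]*1000).round(1),"pitch deg",np.degrees(cf[0]).round(2),"y/z roll",cf[1].round(3),"ymid",np.round(yl,4),"res",r.std())
E
python3 handle.py 4
```

```text
top 218 x face mm 20.1 pitch deg -0.02 y/z roll -0.02 ymid [-0.0017 -0.0018] res 0.0009343518842280246
side 60 x face mm 16.5 pitch deg 2.28 y/z roll 0.122 ymid [-0.0062 -0.0062] res 0.0007735108698210813
```

In the tool frame the scanner sits as planned (pitch about 0°). Both cameras agree on the aim correction, about (-3,-15) mm. I'll apply it.

```bash
python3 - <<'E'
from h import *
s=ctrl.get_state();R=Ro.from_rotvec(s["tool_rot"]).as_matrix()
rel(s["position"]+[-.0032,-.015,-.0096],Rdown(50,70))
E
```

```text
t 12.45 shift [-1.37  0.69 -0.95] turn [-0.014  0.003  0.009] rows 0.3 F [-0.2  0.5 -1.5] q [ 0.79  0.23  0.04  1.97 -1.21  1.48  0.63]
world delta [-0.0032 -0.015  -0.0096] tcp [ 0.4469 -0.2645  0.3426]
```

Call:
play_rows(targets="-0.7 0.35 -0.5 0 0 0 -1;-0.65 0.35 -0.45 0 0 0 -1;0 0 0 0 0 0 -1;0 0 0 0 0 0 -1")

```text
time: 12.95
position: [0.4438, -0.2817, 0.3345]
tool_rot: [-2.022, -0.967, -1.415]
ft_force: [0.6, 0.1, -0.8]
grip_width: 0.503
```

```bash
python3 look.py 5; python3 aim.py 5; python3 handle.py 5
```

```text
t 12.95 turn/row [-0.011  0.003  0.012] F [ 0.6  0.1 -0.8] grip 0.5034307475353076
0 [-0.1 -0.6  0.4]
[ 0.44376517 -0.28169594  0.33454714] [ 0.81  0.26  0.05  1.95 -1.2   1.5   0.66]
nominal window [ 0.5403 -0.1643  0.2264] look [ 0.003 -0.007 -1.   ]
nominal window [ 0.5403 -0.1641  0.2264] back [ 0.54   -0.1634  0.3204]
top 237 px [370.5 209.9] rect [16.3 15.6] size mm ((538.4202880859375, -165.19839477539062), (40.52761459350586, 37.96262741088867), 48.4820442199707) z 0.3203 slope [ 0.014 -0.007] centre at nominal z [ 0.5392 -0.1636  0.3204] at z [ 0.5392 -0.1636  0.3203]
side 106 px [348.5 110. ] rect [ 7.8 16.7] size mm ((541.027099609375, -158.0243682861328), (42.84574890136719, 42.63252639770508), 49.21928405761719) z 0.3198 slope [ 0.045 -0.099] centre at nominal z [ 0.538  -0.1492  0.3204] at z [ 0.5385 -0.1507  0.3198]
top 211 x face mm 21.6 pitch deg -0.79 y/z roll -0.031 ymid [-0.0011 -0.001 ] res 0.0009607557070489737
side 58 x face mm 16.1 pitch deg 3.59 y/z roll 0.154 ymid [-0.0027 -0.0043] res 0.0008135219165250105
```

```bash
python3 - <<'E'
from h import *
R=Rdown(50,70);rel(np.array([.5387,-.1607,.225])-R@[-.049,0,.18],R)
E
```

```text
t 13.05 shift [-0.13 -0.49  0.18] turn [-0.012  0.004  0.012] rows 0.09 F [-0.1 -0.2 -0.9] q [ 0.81  0.26  0.05  1.95 -1.2   1.5   0.66]
world delta [-0.003   0.0041 -0.0019] tcp [ 0.4438 -0.2815  0.3345]
```

Call:
play_rows(targets="-0.13 -0.49 0.18 -0.012 0.004 0.012 -1;0 0 0 0 0 0 -1;0 0 0 0 0 0 -1;0 0 0 0 0 0 -1")

```text
time: 13.55
position: [0.4406, -0.2766, 0.3327]
tool_rot: [-2.029, -0.945, -1.422]
ft_force: [0.1, -0.2, -1.5]
grip_width: 0.5
```

```bash
python3 look.py 6; python3 aim.py 6; python3 handle.py 6; python3 -c "
from h import *
print(ctrl.get_state()['qd'].round(4))
im=ctrl.get_image('side');cv2.imwrite('pics/sf.png',im['pixels'])"
```

```text
t 13.55 turn/row [ 0.    -0.001 -0.001] F [ 0.1 -0.2 -1.5] grip 0.5001501516790868
0 [ 0.  -0.1  0.1]
[ 0.44057032 -0.27655421  0.33273007] [ 0.8   0.24  0.05  1.97 -1.21  1.49  0.65]
nominal window [ 0.5386 -0.1598  0.2253] look [ 0.     0.001 -1.   ]
nominal window [ 0.5387 -0.1598  0.2253] back [ 0.5387 -0.1599  0.3193]
top 237 px [368.9 210.5] rect [16.3 15.6] size mm ((535.87158203125, -161.1073760986328), (41.470027923583984, 38.132320404052734), 45.844764709472656) z 0.3195 slope [0.033 0.01 ] centre at nominal z [ 0.5376 -0.1597  0.3193] at z [ 0.5376 -0.1597  0.3195]
side 105 px [348.6 110.9] rect [ 7.7 16.8] size mm ((539.2447509765625, -153.15972900390625), (40.563575744628906, 42.21150207519531), 51.376155853271484) z 0.319 slope [ 0.034 -0.079] centre at nominal z [ 0.5365 -0.1457  0.3193] at z [ 0.5367 -0.1465  0.319 ]
top 215 x face mm 21.3 pitch deg -0.58 y/z roll 0.011 ymid [-0.0013 -0.001 ] res 0.000928010792624116
side 65 x face mm 19.0 pitch deg 1.61 y/z roll 0.204 ymid [-0.0045 -0.0043] res 0.0006086397557170248
[ 0.001   0.0004  0.0002 -0.0014  0.0001 -0.0015 -0.0016]
```

View pics/sf.png

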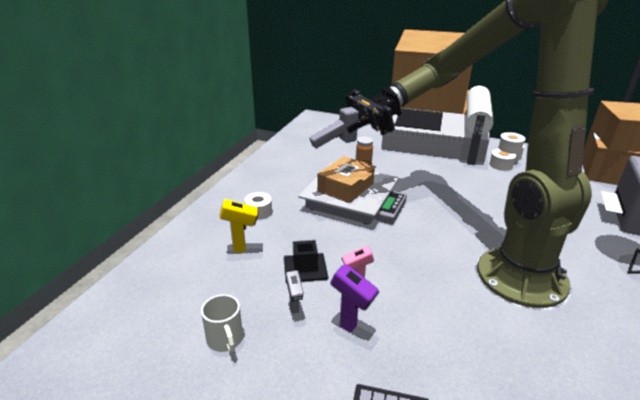

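View pics/top6.png

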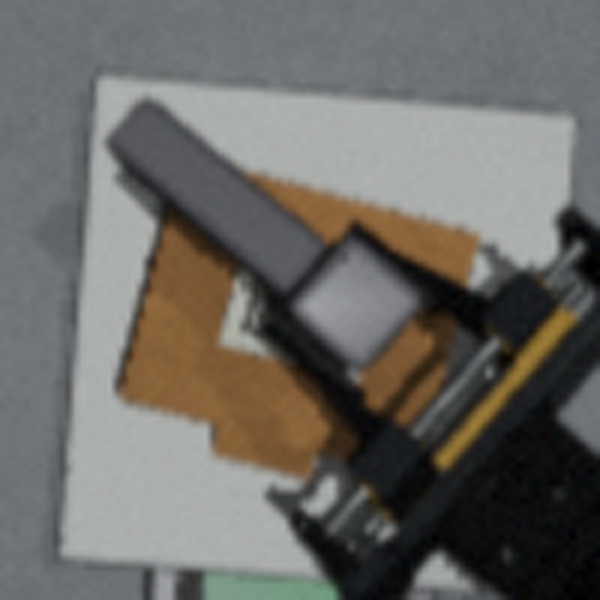

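The side view shows the scanner held nose down over the shut box at (350,125), with the stand empty and the bystanders in place. In the top view the back face, at crop (358,300), is above the label. The arm is still, so I'm handing in.

```bash
python3 -c "
from h import *
ctrl.close_job()"
```

```text
the job is handed in; nothing more can be done
```

I shut the lid, drew the scanner out of its stand, turned it nose down and handed the job in with it held still over the label. That took about 14 s on the robot's clock.

- **Lid:** it lies flat at z about 0.1245 m, with almost no slope and the label up. I pushed it shut with the closed fingertips, reading about 20 N at the wrist.
- **Aim:** the window is about 100 mm above the label, and the tool's pose gives a look direction straight down to within about 0.1°. Depth readings put the scanner's pitch in the grip within about 1° (top camera) or 2° (side camera).
- **Offset from the label's middle:** about 1.5 mm by the top camera and 2.6 mm by the side camera. The window faces down out of view, so both come from the head's back face.
- **Grip:** the gripper alone holds the scanner, at 45 N. The last look showed the arm at rest and the roll, mug and jar where they were.

The two cameras disagreed by about 5 mm in y. I aimed by comparing scanner and label within the same camera. The top camera matched the arm's own pose to about 2 mm, so I gave it more weight. The slope of the small back face was too noisy to use as a tilt check.

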